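Build up the microscope stage for a small imaging chamber

TASK

Set up the black microscope stage plate for imaging by building it up in this order: set the wide insert into the plate's round opening, then the smaller adapter ring into the insert's collar, then the steel chamber into the adapter's collar, and last put the black lid on the chamber. Each piece goes in right way up, as it lies now, and must be fully seated and level before the next one goes in; leave the jar, the slide box and the marker pen where they are.

Things in the scene. Friction and masses are not known exactly. Their poses are not given: they have to be found in the camera images.
- stage_opening (a point): Centre of the round opening in the stage plate, at its top face, 35 mm above the bench; z up. The plate is a black 170 mm square, 12 mm thick, fixed, on four feet (place and yaw vary); the opening goes through, 92 mm across. With the insert seated, the insert's origin is 6 mm below this point. All loose pieces start upright on the bench (z = 0).
- insert: Wide aluminium ring, 160 g. Origin on its axis at the underside, z up. Spigot 84 mm across (z 0 to 6 mm), flange 110 mm across (z 6 to 10), grip collar 66 mm outside, 56 mm inside (z 10 to 24); 56 mm bore right through. Lies on its spigot. Spigot enters the plate's opening, flange rests on the plate. Grip the collar from outside.
- adapter: Smaller aluminium ring, 70 g. Origin on its axis at the underside, z up. Spigot 49 mm across (z 0 to 8 mm), flange 62 mm (z 8 to 12), both with 28 mm bore; collar 52 mm outside, 43 mm inside (z 12 to 21) round a ledge at z 12. Spigot enters the insert's collar, flange rests on its rim: seated, its origin is 16 mm above the insert's. Grip the collar from outside.
- chamber: Round stainless steel cup, open on top, 36 mm across, 20 mm high, wall 4 mm, 60 g. Origin at the centre of its underside, z up. Stands on the ledge in the adapter's collar, which surrounds its lowest 9 mm: seated, its origin is 12 mm above the adapter's. Grip its upper half from outside.
- lid: Black plastic round lid with a knob, 30 g: skirt 45 mm outside, 41 mm inside (z 0 to 6 mm), top disc (z 6 to 8), knob 18 mm across (z 8 to 20). Origin on its axis at the skirt's lower rim, z up. Seated, the disc rests on the chamber's rim, skirt around it, its origin 14 mm above the chamber's. Grip the knob.
- reagent_jar: Bystander, leave alone: amber jar with a lid, 52 mm across, 65 mm high, beyond the stage plate. Origin at the centre of its underside.
- slide_box: Bystander, leave alone: flat grey slide box, 85 x 100 x 35 mm, beyond the stage plate. Origin at the centre of its underside.
- marker: Bystander, leave alone: marker pen lying flat, white with a black cap, 130 mm long along its y, 13 mm thick, beyond the stage plate. Origin near its middle, at the underside.
Mind the look-alikes: they are no part of the job. What is shaped like the part that bears stage_opening but purple is not meant.

How it is judged (in metres and radians):
On the way, in this order (a step that is already met when the one before it is completed fails the run):
1. the insert is seated in the stage plate's opening (horizontal distance between insert and stage_opening below 0.008 m and z of insert in the frame of stage_opening between -0.009 and -0.003 m and angle between insert's own z axis and vertical below 0.1 rad), for 0.2 s.
2. the adapter is seated in the insert (horizontal distance between adapter and insert below 0.007 m and z of adapter in the frame of insert between 0.013 and 0.019 m and angle between adapter's own z axis and vertical below 0.1 rad), for 0.2 s.
3. the chamber is seated in the adapter (horizontal distance between chamber and adapter below 0.007 m and z of chamber in the frame of adapter between 0.009 and 0.015 m and angle between chamber's own z axis and vertical below 0.1 rad), for 0.2 s.
4. the lid is seated on the chamber (horizontal distance between lid and chamber below 0.006 m and z of lid in the frame of chamber between 0.011 and 0.017 m and angle between lid's own z axis and vertical below 0.1 rad), for 0.2 s.
At the end, for the whole second after the job is handed in: Insert seated in the plate's opening (axis within 8 mm of the opening's), adapter seated in the insert (within 7 mm), chamber standing in the adapter (within 7 mm), lid seated on the chamber (within 6 mm); each at its seated height within 3 mm, upright within 0.1 rad, and at rest (all of step 1 and all of step 2 and all of step 3 and all of step 4 and linear speed of each of insert, adapter, chamber, lid below 0.01 m/s); the robot touches nothing.
It fails at once if the amber jar is pushed more than 30 mm from its place (distance of reagent_jar from where it was at the start of the episode above 0.03 m).
It fails at once if the slide box is pushed more than 30 mm from its place (distance of slide_box from where it was at the start of the episode above 0.03 m).
It fails at once if the marker pen is pushed more than 30 mm from its place (distance of marker from where it was at the start of the episode above 0.03 m).
It also fails if it takes over 120 s, if anything falls off the work surface, if the arm or the gripper's body presses on something with over 40 N, if the wrist force passes 120 N, or if a joint passes its speed limit or range.

ROBOT

A 7-joint arm with a two-finger parallel gripper is mounted at the origin on the work surface. World frame = base frame: x ahead of the robot, y to its left, z up, the work surface at z = 0. Lengths are in mm, angles in rad, forces in N, time in s.
With the tool pointing down it reaches from about 400 to 875 mm from the base axis. Payload 4.4 kg.
Tool frame: the origin (TCP) lies on the centre line of the jaws, within the pads' length; the fingertips stand 25 mm ahead of it and the grasp point (between the pads) lies 6 mm ahead of it (ctrl.finger_overhang is the distance from the TCP to the fingertips, in mm); z points along the fingers, y is the line along which they close (so a half turn about z gives the same grasp; the last joint's range is limited). The gripper opens to 85 mm and grips with 20 to 120 N. Pads are 22 mm wide; open, the fingers measure 114 mm over their backs; the gripper's body (76 mm by 85 mm) begins 54 mm behind the grasp point. The pads swing forward as they close: fully open they stand 13 mm farther back than shut.
Start: joints at [-1.275, 0.628, 0.038, 1.517, -0.027, 0.996, -0.02], TCP at [230.051, 607.942, 256.313] pointing down, gripper open.
Joint ranges: [-3.06, 3.06], [-0.37, 2.12], [-1.25, 1.32], [0.18, 2.47], [-1.1, 4.24], [0.23, 1.98], [-2.94, 2.94]. Speed limits (rad/s): [2.57, 2.57, 3.14, 3.14, 3.14, 3.14, 3.14].

INTERFACE

Orientations are given as [roll, pitch, yaw] about the fixed x, y, z axes, in that order (R = Rz(yaw) Ry(pitch) Rx(roll)).
In Python, from cell import ctrl gives the robot as it stands. The module is installed in compiled form; this text tells all that it offers.
- The arm moves only by the tool play_rows, never from a script. Its argument "targets" is a list of rows, each a list of 5 numbers: the closure, from 0 (fully open) to 1 (shut), then the shift along the tool's x, y, z in cm, then the turn about the tool's z in degrees. In form: [[gripper, dx, dy, dz, spin], ...]. A call has 1 to 10 rows; each row is the pose to reach, as a shift and turn from the pose commanded when the call began, along the tool's axes at that moment; what a row does not reach only later rows make up. A row lasts 1/10 s, in which the tool goes at most 50 mm and 8.59 degrees, less where a joint would pass 70% of its speed; a pose out of reach is approached as far as the arm can. A call with a gripper value outside its range is refused whole. The fingers move at their own pace and stop on an object; the grip force is fixed at half the most. Time passes only in rows, so rows that repeat a pose let the fingers close. It gives the time, the measured TCP pose, the force, the opening and the grip force at its end, in the units of the state.
- ctrl.read_state(): the state, without advancing time (a new reading comes with each control period).
- ctrl.get_image(name): name is "scene" or "top" or "wrist"; returns (picture, depth): 400x640x3 uint8, red, green, blue; 400x640 float32, mm along the optical axis (not along the pixel's ray), 0 where there is no reading.
- ctrl.calibration(name): a dict with "vfov" (degrees; the focal length in pixels is half the picture's height over the tangent of half this angle, whatever the lens; pixels are square), "cx", "cy" (the principal point, pixels), "extrinsics" (4x4, takes a point from camera to world coordinates); the wrist camera has in their place "mount" (4x4, takes a point from camera to tool coordinates, whose origin is the TCP and whose axes are the flange's). Camera axes: x right, y down, z forward; pixel columns grow to the right and rows downward; lengths in mm; the calibration is good to about 2 mm. The wrist camera is an equidistant fisheye: a pixel r from the principal point sees the ray r / f radians off the axis. A picture is of the moment at which its call begins: read the wrist's pose just before it. calibration takes no time and is no camera call.
- ctrl.finish_job(): hands the job in; it is judged then, once.
Trained networks look in the newest picture that a camera, given by its name, has taken for a name from the list of things; names that differ only in an ending like _2 or _b are one class to them, and where a whole thing is asked for, a point or a joint stands for the part that bears it (a point fixed in the world has none). Each returns a list of dicts, best first, with "confidence" (0 to 1); they miss things now and then, are a little off and sometimes report something else, mostly with a low value. They report only what shows in the picture. A call takes as long as a camera call. They do not tell look-alikes from the thing itself.
- ctrl.search_frame(camera, name): "bbox" ([left, top, right, bottom] in pixels, round what is visible of it).
- ctrl.trace(camera, name): "pixels" (400x640 bool, what is visible of it) and "bbox" ([left, top, right, bottom] in pixels, round what is visible of it).
The state is a dict: "clock": time; "qpos": joint angles; "qd": joint speeds; "tau": joint torques, N m; "eef_pos": TCP position; "tool_rot": TCP orientation; "force": force on the tool from outside, world axes, zero at the start; "torque": the same for the moment, N m; "width": finger opening in mm; "gripper_force": force on a finger pad.
Only numpy, scipy, OpenCV 4.12 (cv2) and the standard library are available. Lean on these libraries where they do the work, as an engineer would, in place of code of your own. Each camera call takes 0.05 s, during which the arm holds its last target. There are 200 camera calls.

## Working session

There is one attempt and no reset: what is moved stays moved. The work goes in short steps, Python scripts to look and compute and a tool call to move; the robot and the scene stay as the last step left them, time stands still between calls to the robot, and variables do not carry over. Pictures are saved under pics/ and viewed, at most 14 in all, crops included, and the job is handed in when it is done.

Besides the shell and the picture viewer there is one more tool, called in YAML: its name, and indented under it one key for each argument. play_rows: Moves the arm, as the interface text tells. Its arguments: {"type":"object","properties":{"targets":{"type":"array"}},"required":["targets"]}

```bash
mkdir -p pics
python3 - <<'E'
from cell import ctrl
import cv2,numpy as np
for n in ("scene","top"):
    p,d=ctrl.get_image(n); cv2.imwrite(f"pics/{n}0.png",p[:,:,::-1]); np.savez(f"{n}0.npz",p=p,d=d)
    c=ctrl.calibration(n); print(n,c)
    for o in ["stage_opening","insert","adapter","chamber","lid"]:
        try: print(o,[(round(r["confidence"],2),[round(float(b)) for b in r["bbox"]]) for r in ctrl.search_frame(n,o)])
        except Exception as e: print(o,e)
print(ctrl.calibration("wrist")); print(ctrl.read_state())
E
```

```text
scene {'vfov': 42.86120201935439, 'cx': 316.06266586406554, 'cy': 206.4619672181478, 'extrinsics': array([[-8.54128361e-01,  2.82932131e-01, -4.36364701e-01,
         1.19738875e+03],
       [ 5.20037235e-01,  4.72882925e-01, -7.11296713e-01,
         1.05292884e+03],
       [ 5.10072099e-03, -8.34464588e-01, -5.51037961e-01,
         8.29323571e+02],
       [ 0.00000000e+00,  0.00000000e+00,  0.00000000e+00,
         1.00000000e+00]])}
stage_opening [(0.83, [301, 185, 384, 236]), (0.58, [402, 268, 510, 348])]
insert [(0.57, [398, 229, 443, 258])]
adapter [(0.56, [288, 148, 301, 162]), (0.21, [243, 161, 259, 170])]
chamber [(0.63, [370, 278, 386, 291])]
lid []
top {'vfov': 47.22542874367039, 'cx': 315.4191416578854, 'cy': 200.21203385031, 'extrinsics': array([[-1.21466408e-02, -9.88710870e-01,  1.49342808e-01,
         3.99037465e+02],
       [-9.99921516e-01,  1.24687826e-02,  1.22090493e-03,
         8.04318387e+01],
       [-3.06924498e-03, -1.49316257e-01, -9.88784726e-01,
         1.21689087e+03],
       [ 0.00000000e+00,  0.00000000e+00,  0.00000000e+00,
         1.00000000e+00
[... 755 characters left out ...]
      1.00000000e+00]])}
{'clock': 0.6, 'qpos': array([-1.27484284,  0.62837001,  0.03851034,  1.51740847, -0.02701302,
        0.9963213 , -0.0200004 ]), 'qd': array([ 0.00047265,  0.00088226, -0.00161822, -0.00094864,  0.00031995,
       -0.00017695,  0.00023527]), 'tau': array([-8.46494186e-04, -5.62973464e+01,  1.22461013e+00, -1.93693399e+01,
        1.08111647e-02,  1.71756961e-03,  3.64015506e-06]), 'eef_pos': array([230.02404527, 607.94301988, 256.33034193]), 'tool_rot': array([ 3.14158212e+00, -4.26525645e-05,  2.77979814e+00]), 'force': array([0.22567184, 0.81134   , 0.94523782]), 'torque': array([0.07675729, 0.00490543, 0.03280489]), 'gripper_force': 0.0, 'width': 85.254123503086}
```

View pics/top0.png

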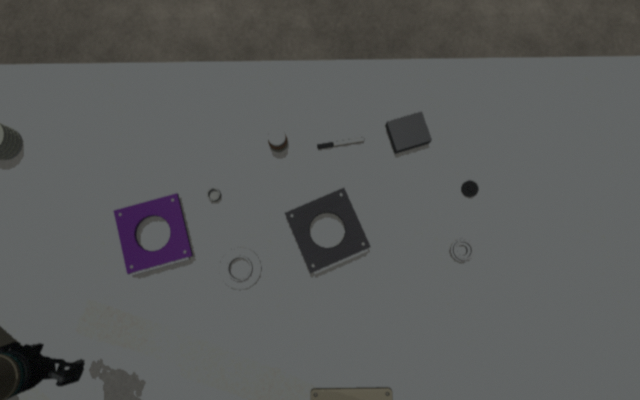

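View pics/scene0.png

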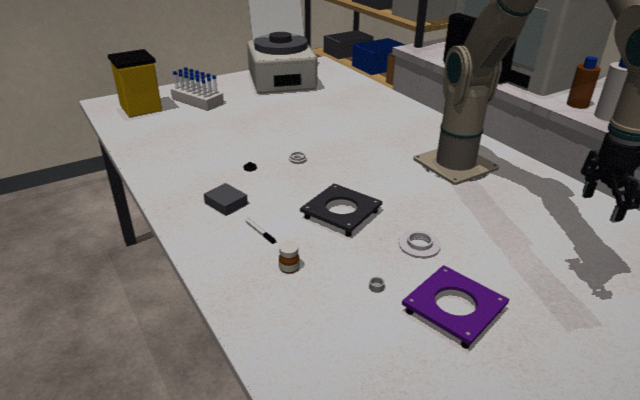

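Candidates: the stage plate is either the black one (top 327,231) or the purple one (153,233), and the purple is excluded by the description. The insert is at (241,268), the adapter at (461,251), the chamber at (215,195) and the lid at (470,189). The adapter network's hit at (461,251) in the chamber list is only the adapter.

```bash
cat > h.py <<'E'
from cell import ctrl
import cv2,numpy as np
from scipy.spatial.transform import Rotation as Ro
def tool():
    s=ctrl.read_state(); T=np.eye(4); T[:3,:3]=Ro.from_euler('xyz',s["tool_rot"]).as_matrix(); T[:3,3]=s["eef_pos"]; return T
def cam(n,T=None):
    c=ctrl.calibration(n); f=200/np.tan(np.radians(c["vfov"]/2))
    return f,c["cx"],c["cy"],(T@c["mount"] if n=="wrist" else c["extrinsics"])
def rays(n,uv,T=None):
    f,cx,cy,E=cam(n,T); q=(np.atleast_2d(uv)-[cx,cy])/f
    if n=="wrist":
        r=np.linalg.norm(q,axis=1,keepdims=True)+1e-9; d=np.hstack([q/r*np.sin(r),np.cos(r)])
    else: d=np.hstack([q,np.ones((len(q),1))])
    return E[:3,3],d@E[:3,:3].T
def onz(n,uv,z,T=None):
    o,d=rays(n,uv,T); return o+d*((z-o[2])/d[:,2])[:,None]
def cloud(n,depth,T=None):
    v,u=np.mgrid[:400,:640]; uv=np.c_[u.ravel(),v.ravel()]; o,d=rays(n,uv,T)
    f,cx,cy,E=cam(n,T); dz=d@E[:3,2]
    return (o+d*(depth.ravel()/dz)[:,None]).reshape(400,640,3)
def rect(p,n,T,c,z,half=80,s=4):
    "orthographic view of plane z about c: column=+y right.. x up; s px/mm"
    k=int(2*half*s); j,i=np.meshgrid(np.arange(k),np.arange(k))
    X=np.stack([c[0]+half-i/s, c[1]+half-j/s, np.full(i.shape,z)],-1).reshape(-1,3)
    f,cx,cy,E=cam(n,T); P=(X-E[:3,3])@E[:3,:3]
    if n=="wrist":
        h=np.hypot(P[:,0],P[:,1]); th=np.arctan2(h,P[:,2]); uv=P[:,:2]/h[:,None]*th[:,None]*f
    else: uv=P[:,:2]/P[:,2:]*f
    m=(uv+[cx,cy]).astype(np.float32).reshape(k,k,2)
    return cv2.remap(p,m[...,0],m[...,1],cv2.INTER_LINEAR)
def rel(xy,z=None):
    "tool-frame shift (cm) that brings TCP to xy(z)"
    T=tool(); t=np.array([*xy,T[2,3] if z is None else z]); return (T[:3,:3].T@(t-T[:3,3]))/10
E
python3 - <<'E'
from h import *
D=np.load("top0.npz"); W=cloud("top",D["d"])
print("bench z",np.median(W[300:360,200:300,2]))
for n,uv,r in [("insert",(241,268),28),("adapter",(461,251),15),("chamber",(215,195),12),("lid",(470,189),14),("plate",(327,231),50),("jar",(277,142),16),("box",(408,132),28),("marker",(340,143),30)]:
    v,u=np.mgrid[:400,:640]; m=(np.hypot(u-uv[0],v-uv[1])<r)&(W[...,2]>5)&(W[...,2]<90)
    P=W[m]; mn,mx=P.min(0),P.max(0)
    print(n,m.sum(),np.round(mn),np.round(mx),"mid",np.round((mn+mx)/2),"hyp",round(float(np.hypot(*((mn+mx)/2)[:2]))))
# opening
m=(np.hypot(u-327,v-231)<25)&(W[...,2]<15); print("hole",np.round(W[m].mean(0)))
big=np.hstack([cv2.resize(D["p"][y-45:y+45,x-45:x+45,::-1],(260,260),interpolation=2) for x,y in [(327,231),(241,268),(461,251)]])
cv2.imwrite("pics/c0.png",cv2.convertScaleAbs(big,alpha=1.8))
E
```

```text
bench z 1.1590229492829849
insert 1119 [346. 208.   5.] [475. 350.  30.] mid [411. 279.  18.] hyp 496
adapter 370 [ 408. -332.    5.] [ 479. -262.   28.] mid [ 443. -297.   16.] hyp 534
chamber 128 [580. 321.   5.] [624. 376.  26.] mid [602. 348.  16.] hyp 696
lid 230 [ 572. -369.    5.] [ 643. -299.   26.] mid [ 607. -334.   16.] hyp 693
plate 3671 [376. -78.   5.] [631. 182.  45.] mid [503.  52.  25.] hyp 506
jar 400 [702. 149.   5.] [784. 223.  71.] mid [743. 186.  38.] hyp 766
box 1337 [ 692. -241.    5.] [ 842. -100.   43.] mid [ 767. -170.   24.] hyp 786
marker 340 [658. -64.   5.] [818.  90.  18.] mid [738.  13.  12.] hyp 738
hole [502.  52.   1.]
```

View pics/c0.png

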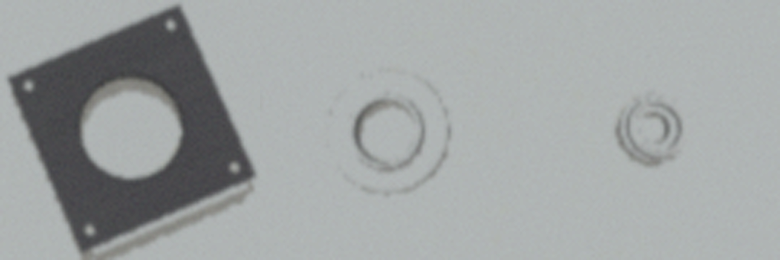

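Run:
```python
from h import *
print(ctrl.finger_overhang)
print("hole",onz("top",(327.5,230),35),"insert",onz("top",(241,268),24))
print(rel((412,282),150))
```

```text
25.0
hole [[499.22308874  51.58707798  35.        ]] insert [[404.73099051 276.0794321   24.        ]]
[-28.55684988 -24.04326548  10.63156289]
```

play_rows:
  targets:
    - [0,-28.5,-24,10.6,0]
    - [0,-28.5,-24,10.6,0]
    - [0,-28.5,-24,10.6,0]
    - [0,-28.5,-24,10.6,0]
    - [0,-28.5,-24,10.6,0]
    - [0,-28.5,-24,10.6,0]
    - [0,-28.5,-24,10.6,0]
    - [0,-28.5,-24,10.6,0]
    - [0,-28.5,-24,10.6,0]
    - [0,-28.5,-24,10.6,0]

```text
clock: 1.6
eef_pos: [412.2, 281.9, 150.3]
tool_rot: [3.142, -0.0, 2.777]
force: [-0.5, 0.0, -0.5]
width: 85.4
gripper_force: 0.0
```

Run:
```python
from h import *
T=tool(); p,d=ctrl.get_image("wrist"); np.savez("w1.npz",p=p,d=d,T=T)
print(T.round(1))
r=rect(p,"wrist",T,(408,279),24,half=75,s=4)
cv2.imwrite("pics/w1.png",np.hstack([cv2.resize(p,(400,250)),cv2.resize(r,(400,400))[:250]])[:,:,::-1]) if 0 else cv2.imwrite("pics/w1.png",cv2.resize(r,(500,500))[:,:,::-1])
g=ctrl.trace("wrist","insert")
for q in g:
    ys,xs=np.nonzero(q["pixels"]); print(q["confidence"],q["bbox"],len(xs))
```

```text
[[-9.000e-01  4.000e-01 -0.000e+00  4.122e+02]
 [ 4.000e-01  9.000e-01  0.000e+00  2.819e+02]
 [ 0.000e+00  0.000e+00 -1.000e+00  1.503e+02]
 [ 0.000e+00  0.000e+00  0.000e+00  1.000e+00]]
0.69 [255.1, 125.2, 380.0, 250.2] 9297
```

View pics/w1.png

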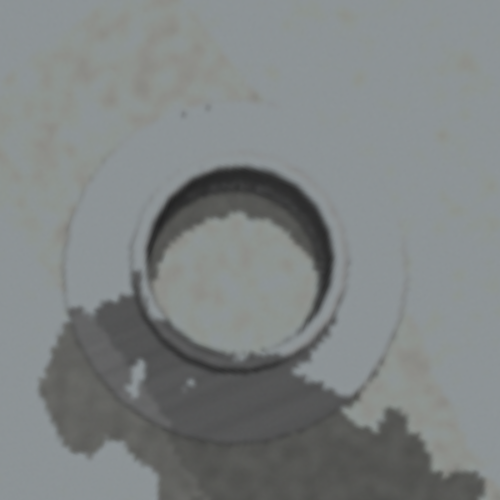

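The rectified view (z = 24) shows the insert's collar centred near pixel (240,260), so about (405,282). Its inner diameter reads 55 mm, which matches. Next I'll add a circle fit and look at the opening.

```bash
cat >> h.py <<'E'
from scipy.ndimage import map_coordinates
def fit(p,n,T,c,circ,half=90,s=4,search=14,sign=None):
    "circ: list of (z,r,weight sign or 0); finds common axis maximising radial gradient"
    tot=None; g0=np.arange(-search,search+.01,.5); a=np.linspace(0,2*np.pi,180,endpoint=False)
    A=np.zeros((len(g0),len(g0)))
    for z,r,sg in circ:
        im=cv2.GaussianBlur(cv2.cvtColor(rect(p,n,T,c,z,half,s),cv2.COLOR_RGB2GRAY).astype(np.float32),(0,0),3)
        def samp(R,X,Y): return map_coordinates(im,[(half-(X[...,None]+R*np.cos(a)))*s,(half-(Y[...,None]+R*np.sin(a)))*s],order=1,mode='nearest')
        X,Y=np.meshgrid(g0,g0,indexing='ij'); g=samp(r+1,X,Y)-samp(r-1,X,Y)
        g=np.clip(g,-15,15); A+= np.abs(g).mean(-1) if sg==0 else np.abs((sg*g).mean(-1))
    i,j=np.unravel_index(A.argmax(),A.shape)
    return np.array([c[0]+g0[i],c[1]+g0[j]]),A.max(),A.mean()
E
python3 - <<'E'
from h import *
D=np.load("w1.npz")
for c in [[(24,28,0)],[(24,33,0)],[(10,55,0)],[(24,28,0),(24,33,0),(10,55,0)]]: print(fit(D["p"],"wrist",D["T"],(408,281),c))
D0=np.load("top0.npz")
print("top hole",fit(D0["p"],"top",None,(500,52),[(35,46,0)]),"ins",fit(D0["p"],"top",None,(405,278),[(10,55,0),(24,28,0)]))
print(rel((500,51),160))
E
```

```text
(array([404. , 282.5]), np.float64(14.01394271850586), np.float64(5.753995231277358))
(array([402., 282.]), np.float64(9.412199974060059), np.float64(4.925939453385653))
(array([405.5, 280.5]), np.float64(4.614140510559082), np.float64(1.8859301948407938))
(array([405.5, 281. ]), np.float64(25.3316388130188), np.float64(12.565864879503804))
top hole (array([499.,  53.]), np.float64(13.381569862365723), np.float64(4.152984441702606)) ins (array([406.5, 277.5]), np.float64(8.307733178138733), np.float64(4.43902462465868))
[-16.50725669 -18.68702674  -0.96530148]
```

play_rows:
  targets:
    - [0,-16.5,-18.7,-1,0]
    - [0,-16.5,-18.7,-1,0]
    - [0,-16.5,-18.7,-1,0]
    - [0,-16.5,-18.7,-1,0]
    - [0,-16.5,-18.7,-1,0]
    - [0,-16.5,-18.7,-1,0]
    - [0,-16.5,-18.7,-1,0]
    - [0,-16.5,-18.7,-1,0]

```text
clock: 2.5
eef_pos: [499.4, 51.9, 160.4]
tool_rot: [3.14, -0.001, 2.783]
force: [-0.1, 1.3, -0.8]
width: 85.3
gripper_force: 0.0
```

Run:
```python
from h import *
T=tool(); p,d=ctrl.get_image("wrist"); np.savez("w2.npz",p=p,d=d,T=T)
r=rect(p,"wrist",T,(500,51),35,half=75,s=4)
cv2.imwrite("pics/w2.png",cv2.resize(np.hstack([cv2.resize(p,(640,400)),cv2.resize(r,(400,400))]),(800,308))[:,:,::-1])
print(fit(p,"wrist",T,(500,51),[(35,46,0)]),fit(p,"wrist",T,(500,51),[(35,46,1)]),T[:3,3])
W=cloud("wrist",d,T); print("bench/plate z pct",np.percentile(W[100:300,200:440,2],[5,25,50,75]))
print(rel((405,281.5),150))
```

```text
(array([501.5,  54.5]), np.float64(13.376776695251465), np.float64(5.089475994808706)) (array([494.,  57.]), np.float64(6.408541679382324), np.float64(1.983472080033507)) [499.4295773   51.90614511 160.43273799]
bench/plate z pct [-0.25596908  0.79022571 34.8552937  35.72770205]
[16.85738291 18.18758646  1.07033252]
```

View pics/w2.png

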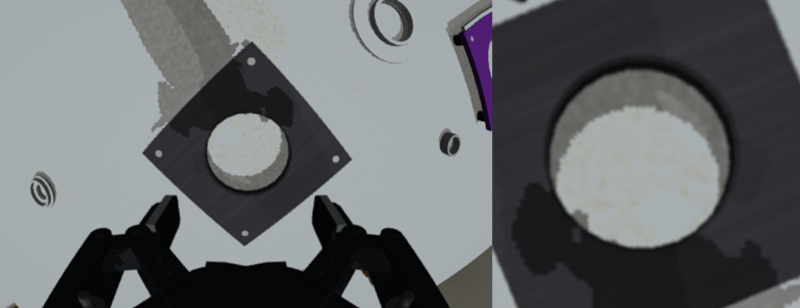

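```bash
cat >> h.py <<'E'
def dcirc(d,n,T,c,z,r,lo,hi,half=75,s=4,hole=True,pic=None):
    "fit circle of radius r to the edge of the area whose height lies in lo..hi, seen on plane z"
    from scipy.optimize import least_squares
    W=cloud(n,cv2.medianBlur(d,5),T)[...,2].astype(np.float32)
    H=rect(W,n,T,c,z,half,s); m=((H>lo)&(H<hi)).astype(np.uint8)
    a=np.linspace(0,2*np.pi,360,endpoint=False); e=cv2.Canny(m*255,50,100)
    i,j=np.nonzero(e); P=np.c_[c[0]+half-i/s,c[1]+half-j/s]; x=np.array(c,float)
    for tol in (14,8,5,3,3):
        k=np.abs(np.hypot(*(P-x).T)-r)<tol
        x=least_squares(lambda q:np.hypot(*(P[k]-q).T)-r,x,loss='soft_l1').x
    return x.round(1),int(k.sum()),float(np.std(np.hypot(*(P[k]-x).T)-r)).__round__(2)
E
python3 - <<'E'
from h import *
D=np.load("w2.npz")
for lo in (20,28,32): print("hole",dcirc(D["d"],"wrist",D["T"],(500,53),35,46,lo,60))
D=np.load("w1.npz")
for lo in (14,17,20): print("ins out",dcirc(D["d"],"wrist",D["T"],(405,281),24,33,lo,40),"in",dcirc(D["d"],"wrist",D["T"],(405,281),24,28,lo,40))
for lo in (4,6): print("ins fl",dcirc(D["d"],"wrist",D["T"],(405,281),10,55,lo,40))
E
```

```text
hole (array([495.,  55.]), 790, 1.2)
hole (array([498.6,  54. ]), 1167, 0.27)
hole (array([499.5,  53.6]), 1187, 0.26)
ins out (array([404.5, 282.2]), 866, 0.34) in (array([400.1, 284.3]), 777, 1.35)
ins out (array([404.6, 282.2]), 848, 0.3) in (array([402.2, 283.2]), 925, 1.91)
ins out (array([404.6, 282.1]), 840, 0.28) in (array([404.1, 282.4]), 712, 0.21)
ins fl (array([404.9, 282. ]), 1412, 0.26)
ins fl (array([404.9, 282. ]), 1398, 0.26)
```

Run:
```python
from h import *
D=np.load("w2.npz"); T=D["T"]; W=cloud("wrist",D["d"],T); Q=(W.reshape(-1,3)-T[:3,3])@T[:3,:3]
k=(np.abs(Q[:,0])<25)&(np.abs(Q[:,1])<62)&(np.abs(Q[:,1])>35)&(Q[:,2]<60)
print(k.sum(),np.percentile(Q[k],[1,50,99],axis=0).round(1),np.sort(Q[k,2])[-20:].round(1))
print(rel((404.7,282.1),70))
```

```text
16596 [[-11.3 -61.7 -82.4]
 [  7.8  37.2 -43.4]
 [ 16.9  61.6   7.7]] [10.7 10.7 10.9 10.9 10.9 11.  11.1 11.1 11.2 11.2 11.3 11.4 11.6 11.6
 11.7 11.7 11.9 12.  12.3 12.3]
[16.90174086 18.22439638  9.07040611]
```

play_rows:
  targets:
    - [0,16.9,18.2,6,0]
    - [0,16.9,18.2,6,0]
    - [0,16.9,18.2,6,0]
    - [0,16.9,18.2,6,0]
    - [0,16.9,18.2,6,0]
    - [0,16.9,18.2,6,0]
    - [0,16.9,18.2,6,0]
    - [0,16.9,18.2,9,0]
    - [0,16.9,18.2,9,0]

```text
clock: 3.45
eef_pos: [404.8, 277.6, 68.6]
tool_rot: [-3.137, -0.002, 2.779]
force: [-0.7, -0.0, 0.5]
width: 85.6
gripper_force: 0.0
```

Run:
```python
from h import *
print(tool()[:3,3], rel((404.7,282.1),31))
```

```text
[404.81596287 277.5622397   68.60201334] [0.16365759 0.43717935 3.75862364]
```

play_rows:
  targets:
    - [0,0,0,0,0]
    - [0,0,0,0,0]

```text
clock: 3.65
eef_pos: [406.9, 278.9, 71.3]
tool_rot: [3.141, 0.001, 2.778]
force: [0.7, 0.6, -0.3]
width: 85.5
gripper_force: 0.0
```

Run:
```python
from h import *
print(tool()[:3,3], rel((404.7,282.1),31))
```

```text
[406.88391433 278.87074671  71.28342695] [0.32207814 0.22113932 4.02826061]
```

play_rows:
  targets:
    - [0,0.3,0.2,2,0]
    - [0,0.3,0.2,4,0]
    - [0,0.3,0.2,4,0]
    - [0.1,0.3,0.2,4,0]
    - [0.2,0.3,0.2,4,0]
    - [0.4,0.3,0.2,4,0]
    - [0.6,0.3,0.2,4,0]
    - [0.6,0.3,0.2,4,0]
    - [0.6,0.3,0.2,4,0]

```text
clock: 4.55
eef_pos: [404.8, 282.6, 32.5]
tool_rot: [3.139, 0.001, 2.778]
force: [-1.4, -1.2, 13.5]
width: 63.4
gripper_force: 62.4
```

play_rows:
  targets:
    - [0.6,0,0,-0.5,0]
    - [0.6,0,0,-2,0]
    - [0.6,0,0,-5,0]
    - [0.6,0,0,-8,0]
    - [0.6,0,0,-8,0]
    - [0.6,0,0,-8,0]

```text
clock: 5.15
eef_pos: [404.3, 282.5, 111.1]
tool_rot: [3.14, 0.001, 2.78]
force: [-0.1, 0.6, -1.7]
width: 63.8
gripper_force: 66.6
```

Run:
```python
from h import *
T=tool(); p,d=ctrl.get_image("wrist"); np.savez("w3.npz",p=p,d=d,T=T)
p2,_=ctrl.get_image("scene")
cv2.imwrite("pics/w3.png",np.hstack([cv2.resize(p,(480,300)),cv2.resize(p2[150:290,330:550],(314,300))])[:,:,::-1])
print(T.round(3),rel((499.6,53.7)))
```

```text
[[-9.35000e-01  3.54000e-01  1.00000e-03  4.04335e+02]
 [ 3.54000e-01  9.35000e-01  1.00000e-03  2.82463e+02]
 [-1.00000e-03  2.00000e-03 -1.00000e+00  1.11084e+02]
 [ 0.00000e+00  0.00000e+00  0.00000e+00  1.00000e+00]] [-1.70658369e+01 -1.79357541e+01  8.16819491e-03]
```

View pics/w3.png

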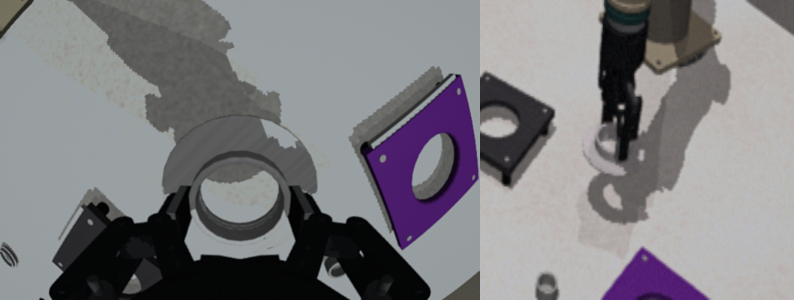

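The insert is held between the fingers (wrist crop around 240,195), clear of the bench. I'll measure its pose in the hand.

Run:
```python
from h import *
D=np.load("w3.npz"); T=D["T"]; W=cloud("wrist",D["d"],T).reshape(-1,3)
r=np.hypot(*(W[:,:2]-T[:2,3]).T)
k=(r>38)&(r<53)&(W[:,2]>60)&(W[:,2]<96)&(((W-T[:3,3])@T[:3,:3])[:,0]<-25+50*0-0); P=W[k]
A=np.c_[P[:,:2]-T[:2,3],np.ones(len(P))]; print(k.sum(),np.linalg.lstsq(A,P[:,2],rcond=None)[0])
for zt in (101,102.6,104): print(zt,dcirc(D["d"],"wrist",T,T[:2,3],zt,33,zt-5,zt+3),dcirc(D["d"],"wrist",T,T[:2,3],zt,28,zt-5,zt+3),dcirc(D["d"],"wrist",T,T[:2,3],zt-14,55,zt-18,zt-8))
```

```text
1987 [ 1.06435967e-03 -6.00500135e-04  8.89171616e+01]
101 (array([404.5, 281.9]), 895, 0.63) (array([399.3, 283.8]), 783, 1.32) (array([405.1, 281.5]), 1343, 0.91)
102.6 (array([403.7, 282.1]), 896, 0.68) (array([399.2, 283.8]), 797, 1.34) (array([404.8, 281.8]), 1427, 1.23)
104 (array([403.1, 282.4]), 905, 0.85) (array([399.4, 283.8]), 838, 1.47) (array([404.6, 281.7]), 1487, 1.45)
```

play_rows:
  targets:
    - [0.6,-17.1,-17.9,0,0]
    - [0.6,-17.1,-17.9,0,0]
    - [0.6,-17.1,-17.9,0,0]
    - [0.6,-17.1,-17.9,0,0]
    - [0.6,-17.1,-17.9,0,0]
    - [0.6,-17.1,-17.9,0,0]
    - [0.6,-17.1,-17.9,0,0]
    - [0.6,-17.1,-17.9,0,0]
    - [0.6,-17.1,-17.9,0,0]
    - [0.6,-17.1,-17.9,0,0]

```text
clock: 6.25
eef_pos: [500.1, 55.9, 110.1]
tool_rot: [3.141, -0.001, 2.783]
force: [0.3, 0.6, -1.8]
width: 63.2
gripper_force: 66.7
```

Run:
```python
from h import *
print(tool()[:3,3], rel((499.6,53.7),61.5))
```

```text
[500.09670903  55.91309594 110.11143131] [-0.03476807 -0.22555626  4.86107737]
```

play_rows:
  targets:
    - [0.6,0,-0.2,2,0]
    - [0.6,0,-0.2,3.6,0]
    - [0.6,0,-0.2,3.6,0]
    - [0.6,0,-0.2,3.6,0]
    - [0.6,0,-0.2,4,0]
    - [0.6,0,-0.2,4.4,0]
    - [0.6,0,-0.2,4.7,0]
    - [0.6,0,-0.2,4.8,0]
    - [0.6,0,-0.2,4.8,0]

```text
clock: 7.15
eef_pos: [499.8, 52.4, 62.2]
tool_rot: [-3.142, -0.0, 2.78]
force: [-0.4, 0.2, -1.7]
width: 63.5
gripper_force: 66.7
```

play_rows:
  targets:
    - [0.6,0,0.1,0.1,0]
    - [0.5,0,0.1,0.1,0]
    - [0.3,0,0.1,0.1,0]
    - [0.0,0,0.1,0,0]
    - [0,0,0.1,0,0]
    - [0,0,0.1,-1,0]
    - [0,0,0.1,-4,0]
    - [0,0,0.1,-8,0]
    - [0,0,0.1,-10,0]
    - [0,0,0.1,-10,0]

```text
clock: 8.15
eef_pos: [502.4, 53.9, 165.7]
tool_rot: [3.138, 0.006, 2.78]
force: [0.6, -0.3, -0.2]
width: 85.3
gripper_force: 0.0
```

```bash
cat > look.py <<'E'
from h import *
import sys
def look(tag):
    T=tool(); p,d=ctrl.get_image("wrist"); np.savez(tag+".npz",p=p,d=d,T=T); return T,p,d
E
python3 - <<'E'
from look import *
T,p,d=look("w4"); print(T[:3,3])
for z in (53,52): print(z,dcirc(d,"wrist",T,(499.5,54),z,33,z-6,z+6),dcirc(d,"wrist",T,(499.5,54),z,28,z-4,z+6))
W=cloud("wrist",d,T).reshape(-1,3); P=W[(np.abs(np.hypot(*(W[:,:2]-[499.5,54]).T)-44)<8)&(W[:,2]>25)&(W[:,2]<60)]
Q=((P-T[:3,3])@T[:3,:3]); P=P[Q[:,0]<-20]
print("flange top plane (exp 39)",np.linalg.lstsq(np.c_[P[:,:2]-[499.5,54],np.ones(len(P))],P[:,2],rcond=None)[0])
D0=np.load("top0.npz")
for n,c,z,r,lo in [("adapter",(443,-297),21,26,16),("adapter fl",(443,-297),12,31,6),("chamber",(602,348),20,18,12),("lid",(607,-334),8,22.5,4)]:
    print(n,dcirc(D0["d"],"top",None,c,z,r,lo,45),onz("top",{"a":(461,251),"c":(215,195),"l":(470,189)}[n[0]],z))
print(rel((443,-297),136))
E
```

```text
[502.37313465  53.86984625 165.7069567 ]
53 (array([499.8,  52.7]), 846, 0.32) (array([499.2,  52.8]), 717, 0.3)
52 (array([500. ,  52.6]), 850, 0.33) (array([499.3,  52.8]), 710, 0.31)
flange top plane (exp 39) [ 1.76231567e-03 -2.97689548e-04  3.94630165e+01]
adapter (array([ 440.7, -296.3]), 397, 1.28) [[ 441.48591633 -294.58597608   21.        ]]
adapter fl (array([ 444.1, -299.7]), 838, 0.49) [[ 441.80537363 -297.40827401   12.        ]]
chamber (array([605.2, 346. ]), 157, 1.65) [[597.14928547 348.04847786  20.        ]]
lid (array([ 607.7, -332.2]), 615, 0.56) [[ 606.7816169  -332.60238729    8.        ]]
[ -6.951381   -34.86653895   2.75605484]
```

Insert seated and level. Now the adapter.

play_rows:
  targets:
    - [0,-7,-34.9,2.5,0]
    - [0,-7,-34.9,2.5,0]
    - [0,-7,-34.9,2.5,0]
    - [0,-7,-34.9,2.5,0]
    - [0,-7,-34.9,2.5,0]
    - [0,-7,-34.9,2.5,0]
    - [0,-7,-34.9,2.5,0]
    - [0,-7,-34.9,2.5,0]
    - [0,-7,-34.9,2.5,0]
    - [0,-7,-34.9,2.5,0]

```text
clock: 9.2
eef_pos: [442.1, -296.0, 136.5]
tool_rot: [3.14, -0.002, 2.781]
force: [-0.1, 0.1, -0.9]
width: 85.3
gripper_force: 0.0
```

play_rows:
  targets:
    - [0,0,0,0,0]
    - [0,0,0,0,0]
    - [0,0,0,0,0]

```text
clock: 9.5
eef_pos: [442.7, -296.5, 137.4]
tool_rot: [3.141, -0.0, 2.782]
force: [-0.6, 0.2, 0.5]
width: 85.8
gripper_force: 0.0
```

Run:
```python
from look import *
T,p,d=look("w5"); print(T[:3,3],ctrl.read_state()["qpos"].round(2))
c=(442,-297); r=rect(p,"wrist",T,c,21,half=60,s=4)
cv2.imwrite("pics/w5.png",np.hstack([cv2.resize(p,(480,300)),cv2.resize(r,(300,300))])[:,:,::-1])
print(dcirc(d,"wrist",T,c,21,26,17,40),dcirc(d,"wrist",T,c,21,21.5,17,40),dcirc(d,"wrist",T,c,12,31,6,40))
```

```text
[ 442.7167944  -296.54853615  137.40209296] [ 0.63  0.64 -0.14  1.95  0.15  0.57  1.6 ]
(array([ 444.1, -299.2]), 658, 0.25) (array([ 443.7, -299.1]), 533, 0.25) (array([ 444.3, -299.2]), 785, 0.26)
```

View pics/w5.png

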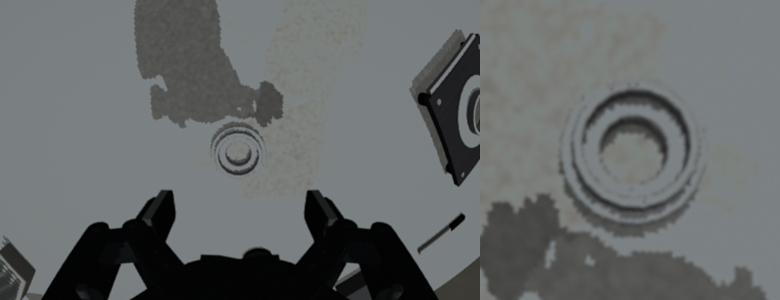

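The adapter shows at wrist pixel ~(318,203). All three fits agree on (444,-299.2).

Run:
```python
from h import *
print(rel((444,-299.2),36.5))
```

```text
[-0.21362017 -0.17574169 10.09006605]
```

play_rows:
  targets:
    - [0.1,-0.2,-0.2,3,0]
    - [0.1,-0.2,-0.2,6,0]
    - [0.1,-0.2,-0.2,8,0]
    - [0.1,-0.2,-0.2,9,0]
    - [0.1,-0.2,-0.2,10,0]
    - [0.1,-0.2,-0.2,10,0]
    - [0.1,-0.2,-0.2,10,0]
    - [0.1,-0.2,-0.2,10,0]

```text
clock: 10.35
eef_pos: [443.9, -300.7, 38.2]
tool_rot: [-3.141, 0.002, 2.78]
force: [-0.9, 0.0, 0.1]
width: 77.1
gripper_force: 0.0
```

Run:
```python
from h import *
print(rel((444,-299.2),36.5))
```

```text
[0.04863931 0.14496165 0.16888536]
```

play_rows:
  targets:
    - [0.2,0,0.1,0.1,0]
    - [0.3,0,0.1,0.1,0]
    - [0.4,0,0.1,0.1,0]
    - [0.5,0,0.1,0.1,0]
    - [0.7,0,0.1,0.1,0]
    - [0.7,0,0.1,0.1,0]
    - [0.7,0,0.1,0.1,0]
    - [0.7,0,0.1,0.1,0]

```text
clock: 11.15
eef_pos: [443.9, -299.4, 37.4]
tool_rot: [-3.141, 0.001, 2.779]
force: [-2.4, 1.4, 10.9]
width: 48.7
gripper_force: 60.0
```

play_rows:
  targets:
    - [0.7,0,0,-0.5,0]
    - [0.7,0,0,-2,0]
    - [0.7,0,0,-5,0]
    - [0.7,0,0,-9,0]
    - [0.7,0,0,-9,0]
    - [0.7,0,0,-9,0]
    - [0.7,0,0,-9,0]

```text
clock: 11.85
eef_pos: [442.9, -299.1, 125.5]
tool_rot: [3.141, -0.002, 2.78]
force: [0.2, 0.3, -1.3]
width: 48.6
gripper_force: 62.1
```

Run:
```python
from look import *
T,p,d=look("w6"); print(T[:3,3])
c=T[:2,3]; z=T[2,3]-16
for zz in (z-1,z,z+1): print(zz,dcirc(d,"wrist",T,c,zz,26,zz-4,zz+4,half=50),dcirc(d,"wrist",T,c,zz-9,31,zz-15,zz+4,half=50))
W=cloud("wrist",d,T).reshape(-1,3); Q=((W-T[:3,3])@T[:3,:3]);rr=np.hypot(Q[:,0],Q[:,1])
k=(rr>22)&(rr<25.5)&(Q[:,2]>5)&(Q[:,2]<40)&(np.abs(Q[:,1])<18); print("rim z in tool",np.percentile(Q[k,2],[10,25,50,75,90]))
A=np.c_[Q[k,:2],np.ones(k.sum())]; import cv2; print(np.linalg.lstsq(A,Q[k,2],rcond=None)[0])
k=(rr>27.5)&(rr<30)&(Q[:,2]>5)&(Q[:,2]<40)&(np.abs(Q[:,1])<18); print("flange",np.percentile(Q[k,2],[10,50,90]))
p2,_=ctrl.get_image("scene"); cv2.imwrite("pics/w6.png",np.hstack([p[80:320,160:480],cv2.resize(p2[90:190,230:360],(312,240))])[:,:,::-1])
print(rel((499.5,53)))
```

```text
[ 442.92339176 -299.1052181   125.52603984]
108.52603984401175 (array([ 442.7, -299.5]), 717, 0.73) (array([ 443.9, -299.9]), 781, 1.05)
109.52603984401175 (array([ 442.4, -299.4]), 710, 0.76) (array([ 443.4, -299.8]), 782, 1.03)
110.52603984401175 (array([ 442.1, -299.3]), 710, 0.85) (array([ 443. , -299.6]), 785, 1.08)
rim z in tool [15.71717612 16.15859757 17.04747511 20.99010489 24.21059961]
[ 8.90486650e-03 -2.21313458e-03  1.85955000e+01]
flange [24.40681193 25.32647527 26.51651414]
[ 7.15906834 34.92304687  0.03566647]
```

View pics/w6.png

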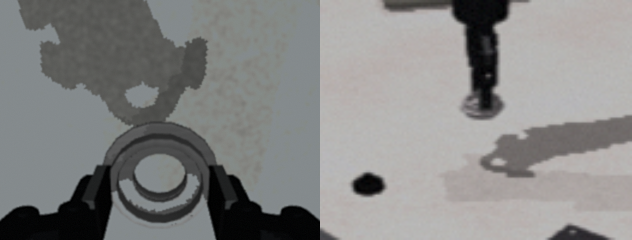

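The adapter is held level (crop ~160,170), with TCP 37.4 mm above its underside. Carrying it to the insert.

play_rows:
  targets:
    - [0.7,7.2,34.9,0,0]
    - [0.7,7.2,34.9,0,0]
    - [0.7,7.2,34.9,0,0]
    - [0.7,7.2,34.9,0,0]
    - [0.7,7.2,34.9,0,0]
    - [0.7,7.2,34.9,0,0]
    - [0.7,7.2,34.9,0,0]
    - [0.7,7.2,34.9,0,0]
    - [0.7,7.2,34.9,0,0]
    - [0.7,7.2,34.9,0,0]

```text
clock: 12.95
eef_pos: [499.1, 50.9, 125.6]
tool_rot: [-3.14, -0.001, 2.779]
force: [0.7, -1.0, -0.7]
width: 48.3
gripper_force: 62.2
```

play_rows:
  targets:
    - [0.7,0,0,1,0]
    - [0.7,0,0,2,0]
    - [0.7,0,0,2,0]
    - [0.7,0,0,2,0]
    - [0.7,0,0,2,0]

```text
clock: 13.45
eef_pos: [500.0, 52.1, 106.3]
tool_rot: [3.142, -0.0, 2.779]
force: [0.1, 0.7, -1.0]
width: 48.5
gripper_force: 62.2
```

Run:
```python
from look import *
T,p,d=look("w7"); print(T[:3,3],rel((499.5,52.8),82.4))
c=(499.5,53)
print("flange ins",dcirc(d,"wrist",T,c,39,55,37.2,60),"adapter",dcirc(d,"wrist",T,T[:2,3],T[2,3]-25.4,31,T[2,3]-29,T[2,3]-10,half=50))
cv2.imwrite("pics/w7.png",p[60:340,140:500,::-1])
```

```text
[499.96329259  52.1426295  106.26465902] [0.07097513 0.02710234 2.40354598]
flange ins (array([500.9,  52.2]), 1129, 0.88) adapter (array([500.7,  51.3]), 796, 1.05)
```

View pics/w7.png

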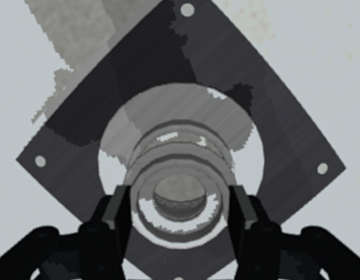

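Adapter hovers centred over the insert collar (crop 180,185). Lowering.

play_rows:
  targets:
    - [0.7,0,0.05,1,0]
    - [0.7,0,0.05,1.3,0]
    - [0.7,0,0.05,1.6,0]
    - [0.7,0,0.05,1.9,0]
    - [0.7,0,0.05,2.2,0]
    - [0.7,0,0.05,2.3,0]
    - [0.7,0,0.05,2.3,0]
    - [0.7,0,0.05,2.3,0]

```text
clock: 14.3
eef_pos: [500.1, 52.9, 83.4]
tool_rot: [3.142, 0.0, 2.78]
force: [-0.7, -0.3, -0.7]
width: 48.6
gripper_force: 62.2
```

play_rows:
  targets:
    - [0.7,0,0,0.1,0]
    - [0.6,0,0,0.1,0]
    - [0.4,0,0,0.1,0]
    - [0.2,0,0,0,0]
    - [0,0,0,0,0]
    - [0,0,0,-1,0]
    - [0,0,0,-4,0]
    - [0,0,0,-8,0]
    - [0,0,0,-9,0]
    - [0,0,0,-9,0]

```text
clock: 15.3
eef_pos: [501.4, 53.1, 175.5]
tool_rot: [3.139, 0.004, 2.78]
force: [0.7, -0.2, 0.2]
width: 85.3
gripper_force: 0.0
```

play_rows:
  targets:
    - [0,0,0,0,0]
    - [0,0,0,0,0]
    - [0,0,0,0,0]

```text
clock: 15.6
eef_pos: [499.3, 52.8, 172.1]
tool_rot: [-3.14, -0.002, 2.78]
force: [-1.0, 0.2, 0.2]
width: 85.5
gripper_force: 0.0
```

Run:
```python
from look import *
T,p,d=look("w8"); print(T[:3,3])
c=(499.8,53)
for z in (66,67): print("adapter",dcirc(d,"wrist",T,c,z,26,z-4,z+6),dcirc(d,"wrist",T,c,z,21.5,z-4,z+6),dcirc(d,"wrist",T,c,z-9,31,z-11,z+6))
W=cloud("wrist",d,T).reshape(-1,3); r=np.hypot(*(W[:,:2]-c).T)
for n,a,b,e in [("rim",22.5,25,66),("insflange",37,52,39)]:
    P=W[(r>a)&(r<b)&(np.abs(W[:,2]-e)<4)]; print(n,e,len(P),np.median(P[:,2]),np.linalg.lstsq(np.c_[P[:,:2]-c,np.ones(len(P))],P[:,2],rcond=None)[0])
print(rel((602,347),136))
```

```text
[499.27301274  52.83176563 172.13065152]
adapter (array([500.1,  52.4]), 656, 0.22) (array([499.7,  52.6]), 528, 0.24) (array([500.2,  52.5]), 793, 0.22)
adapter (array([499.8,  52.5]), 655, 0.21) (array([499.5,  52.7]), 543, 0.22) (array([500.1,  52.5]), 786, 0.22)
rim 66 667 66.2255499309795 [ 2.52676299e-03 -4.95978361e-03  6.61238373e+01]
insflange 39 5329 39.521425134149126 [6.09875180e-04 2.74859716e-05 3.95208248e+01]
[ 0.8137375  31.14561682  3.59612221]
```

Adapter seated: rim at 66.2 mm (expected 66) and level. Its centre is (500,52.5). Next is the chamber.

play_rows:
  targets:
    - [0,0.8,31.1,3.6,0]
    - [0,0.8,31.1,3.6,0]
    - [0,0.8,31.1,3.6,0]
    - [0,0.8,31.1,3.6,0]
    - [0,0.8,31.1,3.6,0]
    - [0,0.8,31.1,3.6,0]
    - [0,0.8,31.1,3.6,0]
    - [0,0.8,31.1,3.6,0]
    - [0,0.8,31.1,3.6,0]
    - [0,0.8,31.1,3.6,0]

```text
clock: 16.65
eef_pos: [602.8, 343.9, 137.0]
tool_rot: [-3.139, 0.0, 2.777]
force: [-0.4, -0.4, 0.5]
width: 85.6
gripper_force: 0.0
```

play_rows:
  targets:
    - [0,0,0,0,0]
    - [0,0,0,0,0]
    - [0,0,0,0,0]

```text
clock: 16.95
eef_pos: [602.9, 345.9, 137.7]
tool_rot: [3.141, 0.0, 2.779]
force: [1.1, 1.2, 0.7]
width: 85.4
gripper_force: 0.0
```

Run:
```python
from look import *
T,p,d=look("w9"); print(T[:3,3])
c=(600,348)
print(dcirc(d,"wrist",T,c,20,18,14,40,half=50),dcirc(d,"wrist",T,c,20,14,16,40,half=50),fit(p,"wrist",T,c,[(20,18,0),(20,14,0)],half=50))
cv2.imwrite("pics/w9.png",np.hstack([cv2.resize(p,(480,300)),cv2.resize(rect(p,"wrist",T,c,20,half=50),(300,300))])[:,:,::-1])
x=dcirc(d,"wrist",T,c,20,18,14,40,half=50)[0]; print(rel(x,36))
```

```text
[602.87626535 345.9118072  137.67296252]
(array([599.8, 354.3]), 457, 0.3) (array([599.7, 354.4]), 366, 0.62) (array([596. , 355.5]), np.float64(28.158899307250977), np.float64(12.305534546615235))
[ 0.57007301  0.65056557 10.15919971]
```

View pics/w9.png

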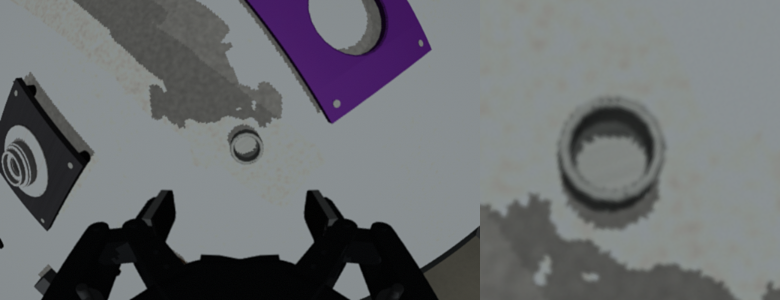

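Chamber fitted at (599.8,354.3), wrist pixel ~(328,195). The purple plate's corner clears the fingers.

play_rows:
  targets:
    - [0.2,0.6,0.65,3,0]
    - [0.2,0.6,0.65,6,0]
    - [0.2,0.6,0.65,8,0]
    - [0.2,0.6,0.65,9,0]
    - [0.2,0.6,0.65,10,0]
    - [0.2,0.6,0.65,10,0]
    - [0.2,0.6,0.65,10,0]
    - [0.2,0.6,0.65,10,0]

```text
clock: 17.8
eef_pos: [600.2, 355.2, 38.5]
tool_rot: [3.14, 0.001, 2.78]
force: [0.0, -0.7, 0.2]
width: 68.6
gripper_force: 0.0
```

Run:
```python
from h import *
print(rel((599.8,354.3),36))
```

```text
[ 0.00091441 -0.10164593  0.2540916 ]
```

play_rows:
  targets:
    - [0.3,0,-0.1,0.2,0]
    - [0.4,0,-0.1,0.2,0]
    - [0.5,0,-0.1,0.2,0]
    - [0.6,0,-0.1,0.2,0]
    - [0.7,0,-0.1,0.2,0]
    - [0.85,0,-0.1,0.2,0]
    - [0.85,0,-0.1,0.2,0]
    - [0.85,0,-0.1,0.2,0]
    - [0.85,0,-0.1,0.2,0]
    - [0.85,0,-0.1,0.2,0]

```text
clock: 18.8
eef_pos: [599.3, 354.1, 36.0]
tool_rot: [3.141, 0.0, 2.78]
force: [-1.5, -1.0, 5.0]
width: 32.7
gripper_force: 59.4
```

play_rows:
  targets:
    - [0.85,0,0,-0.5,0]
    - [0.85,0,0,-2,0]
    - [0.85,0,0,-5,0]
    - [0.85,0,0,-10,0]
    - [0.85,0,0,-10,0]
    - [0.85,0,0,-10,0]
    - [0.85,0,0,-10,0]

```text
clock: 19.5
eef_pos: [598.3, 353.5, 134.8]
tool_rot: [-3.14, -0.001, 2.78]
force: [0.6, -0.4, -1.5]
width: 32.8
gripper_force: 59.7
```

Run:
```python
from look import *
T,p,d=look("w10"); print(T[:3,3])
W=cloud("wrist",d,T).reshape(-1,3); Q=((W-T[:3,3])@T[:3,:3]);rr=np.hypot(Q[:,0],Q[:,1])
k=(rr>14.5)&(rr<17.5)&(Q[:,2]>5)&(Q[:,2]<28)&(np.abs(Q[:,1])<13); print("rim z in tool (exp 16)",k.sum(),np.percentile(Q[k,2],[10,25,50,75,90]))
z=T[2,3]-16; print(dcirc(d,"wrist",T,T[:2,3],z,18,z-4,z+3,half=40),dcirc(d,"wrist",T,T[:2,3],z,14,z-4,z+3,half=40))
cv2.imwrite("pics/w10.png",p[80:320,160:480,::-1])
print(rel((499.9,52.5)))
```

```text
[598.30902145 353.46284121 134.83995851]
rim z in tool (exp 16) 1490 [15.30549931 16.07105279 18.83596374 23.06905501 25.86648721]
(array([598.5, 352.8]), 517, 0.87) (array([598.1, 352.9]), 396, 1.34)
[ -1.46797863 -31.61165902   0.06136776]
```

View pics/w10.png

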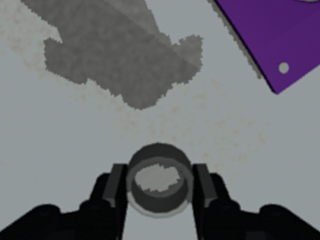

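Chamber held level and centred (crop 160,178). Carrying it over.

play_rows:
  targets:
    - [0.85,-1.5,-31.6,0,0]
    - [0.85,-1.5,-31.6,0,0]
    - [0.85,-1.5,-31.6,0,0]
    - [0.85,-1.5,-31.6,0,0]
    - [0.85,-1.5,-31.6,0,0]
    - [0.85,-1.5,-31.6,0,0]
    - [0.85,-1.5,-31.6,0,0]
    - [0.85,-1.5,-31.6,0,0]
    - [0.85,-1.5,-31.6,0,0]
    - [0.85,-1.5,-31.6,0,0]

```text
clock: 20.55
eef_pos: [501.6, 54.8, 134.9]
tool_rot: [3.141, -0.0, 2.782]
force: [0.5, 0.4, -0.3]
width: 32.6
gripper_force: 59.8
```

play_rows:
  targets:
    - [0.85,0,0,1,0]
    - [0.85,0,0,2,0]
    - [0.85,0,0,2,0]
    - [0.85,0,0,2,0]
    - [0.85,0,0,2,0]

```text
clock: 21.05
eef_pos: [501.3, 53.2, 115.2]
tool_rot: [-3.142, -0.0, 2.78]
force: [-0.0, 0.0, -0.6]
width: 32.5
gripper_force: 59.8
```

Run:
```python
from h import *
print(tool()[:3,3],rel((499.9,52.5),93))
```

```text
[501.26451521  53.1936478  115.23027233] [ 0.10303897 -0.11314251  2.22302998]
```

play_rows:
  targets:
    - [0.85,0.1,-0.1,0.5,0]
    - [0.85,0.1,-0.1,0.9,0]
    - [0.85,0.1,-0.1,1.2,0]
    - [0.85,0.1,-0.1,1.5,0]
    - [0.85,0.1,-0.1,1.8,0]
    - [0.85,0.1,-0.1,2.1,0]
    - [0.85,0.1,-0.1,2.1,0]
    - [0.85,0.1,-0.1,2.1,0]

```text
clock: 21.85
eef_pos: [499.9, 52.5, 94.2]
tool_rot: [-3.142, -0.0, 2.78]
force: [0.2, -0.8, -1.0]
width: 32.3
gripper_force: 59.8
```

play_rows:
  targets:
    - [0.85,0,0,0.1,0]
    - [0.8,0,0,0.1,0]
    - [0.6,0,0,0.1,0]
    - [0.4,0,0,0,0]
    - [0.3,0,0,0,0]
    - [0.2,0,0,-1,0]
    - [0,0,0,-4,0]
    - [0,0,0,-8,0]
    - [0,0,0,-9,0]
    - [0,0,0,-9,0]

```text
clock: 22.85
eef_pos: [501.2, 52.6, 186.5]
tool_rot: [3.139, 0.004, 2.78]
force: [0.1, 0.2, -0.3]
width: 85.5
gripper_force: 0.0
```

play_rows:
  targets:
    - [0,0,0,0,0]
    - [0,0,0,0,0]
    - [0,0,0,0,0]

```text
clock: 23.15
eef_pos: [499.1, 52.3, 183.1]
tool_rot: [-3.14, -0.002, 2.78]
force: [0.5, 0.1, -0.3]
width: 85.2
gripper_force: 0.0
```

Run:
```python
from look import *
T,p,d=look("w11"); print(T[:3,3])
c=(499.9,52.5)
print("chamber",dcirc(d,"wrist",T,c,77,18,72,83,half=50),dcirc(d,"wrist",T,c,77,14,73,83,half=50),"adapter out",dcirc(d,"wrist",T,c,66,26,62,83))
W=cloud("wrist",d,T).reshape(-1,3); r=np.hypot(*(W[:,:2]-c).T)
for n,a,b,e in [("rim",14.5,17.5,77),("adrim",22.5,25,66),("insflange",37,52,39)]:
    P=W[(r>a)&(r<b)&(np.abs(W[:,2]-e)<4)]; print(n,e,len(P),np.median(P[:,2]),np.linalg.lstsq(np.c_[P[:,:2]-c,np.ones(len(P))],P[:,2],rcond=None)[0].round(4))
print(rel((607.5,-332.3),134))
```

```text
[499.0913767   52.33196852 183.11904676]
chamber (array([500.5,  51.6]), 454, 0.36) (array([500.1,  51.8]), 355, 0.39) adapter out (array([500.1,  52.5]), 659, 0.28)
rim 77 498 77.17926332756674 [-7.0000e-04  2.8000e-03  7.6889e+01]
adrim 66 557 66.40347652874769 [ 1.17000e-02 -5.90000e-03  6.63455e+01]
insflange 39 4996 39.52653994840949 [2.00000e-04 2.00000e-04 3.95289e+01]
[-23.74728074 -32.14393982   4.91279318]
```

Chamber seated with its rim at 77 mm, centred at (500.3,51.7). Now the lid.

play_rows:
  targets:
    - [0,-23.7,-32.1,2,0]
    - [0,-23.7,-32.1,4.9,0]
    - [0,-23.7,-32.1,4.9,0]
    - [0,-23.7,-32.1,4.9,0]
    - [0,-23.7,-32.1,4.9,0]
    - [0,-23.7,-32.1,4.9,0]
    - [0,-23.7,-32.1,4.9,0]
    - [0,-23.7,-32.1,4.9,0]
    - [0,-23.7,-32.1,4.9,0]
    - [0,-23.7,-32.1,4.9,0]

```text
clock: 24.2
eef_pos: [606.7, -333.2, 133.4]
tool_rot: [-3.142, -0.002, 2.777]
force: [0.8, 0.7, 0.3]
width: 85.4
gripper_force: 0.0
```

play_rows:
  targets:
    - [0,0,0,0,0]
    - [0,0,0,0,0]
    - [0,0,0,0,0]

```text
clock: 24.5
eef_pos: [608.4, -329.8, 135.7]
tool_rot: [3.141, -0.0, 2.782]
force: [-0.1, 0.2, 0.1]
width: 85.3
gripper_force: 0.0
```

Run:
```python
from look import *
T,p,d=look("w12"); print(T[:3,3])
c=(607,-332)
print(dcirc(d,"wrist",T,c,8,22.5,4,40,half=50),dcirc(d,"wrist",T,c,20,9,14,40,half=50))
cv2.imwrite("pics/w12.png",np.hstack([cv2.resize(p,(480,300)),cv2.convertScaleAbs(cv2.resize(rect(p,"wrist",T,c,20,half=50),(300,300)),alpha=2)])[:,:,::-1])
```

```text
[ 608.3829533  -329.78761852  135.66058658]
(array([ 608.6, -331.4]), 569, 0.3) (array([ 608., -331.]), 232, 0.31)
```

View pics/w12.png

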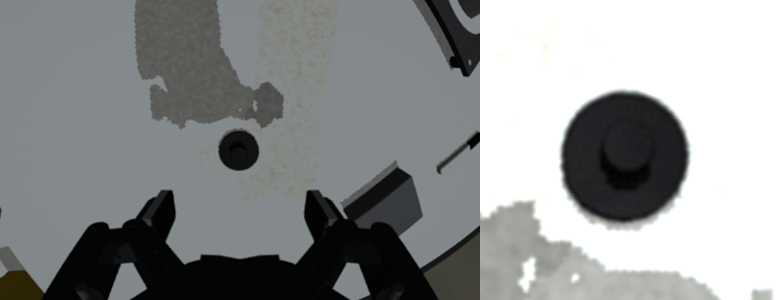

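Lid with its knob at wrist pixel (318,200), fitted at (608.3,-331.2). The slide box is clear to the right.

play_rows:
  targets:
    - [0.4,0,-0.1,3,0]
    - [0.4,0,-0.1,6,0]
    - [0.4,0,-0.1,8,0]
    - [0.4,0,-0.1,9,0]
    - [0.4,0,-0.1,9.8,0]
    - [0.4,0,-0.1,9.8,0]
    - [0.4,0,-0.1,9.8,0]
    - [0.4,0,-0.1,9.8,0]

```text
clock: 25.35
eef_pos: [608.4, -333.0, 38.5]
tool_rot: [-3.141, 0.002, 2.78]
force: [-0.9, 0.4, 0.9]
width: 51.3
gripper_force: 0.0
```

Run:
```python
from h import *
print(rel((608.3,-331.2),35.3))
```

```text
[0.0680972  0.1622844  0.32373834]
```

play_rows:
  targets:
    - [0.5,0.1,0.15,0.3,0]
    - [0.6,0.1,0.15,0.3,0]
    - [0.7,0.1,0.15,0.3,0]
    - [0.75,0.1,0.15,0.3,0]
    - [0.8,0.1,0.15,0.3,0]
    - [0.9,0.1,0.15,0.3,0]
    - [1,0.1,0.15,0.3,0]
    - [1,0.1,0.15,0.3,0]
    - [1,0.1,0.15,0.3,0]
    - [1,0.1,0.15,0.3,0]

```text
clock: 26.35
eef_pos: [607.3, -330.9, 34.6]
tool_rot: [-3.141, 0.0, 2.78]
force: [-0.2, 0.3, 4.2]
width: 15.0
gripper_force: 58.7
```

play_rows:
  targets:
    - [1,0,0,-0.5,0]
    - [1,0,0,-2,0]
    - [1,0,0,-5,0]
    - [1,0,0,-10,0]
    - [1,0,0,-12,0]
    - [1,0,0,-12,0]
    - [1,0,0,-12,0]
    - [1,0,0,-12,0]

```text
clock: 27.15
eef_pos: [606.2, -330.3, 153.1]
tool_rot: [3.141, -0.003, 2.78]
force: [0.3, 0.1, -0.1]
width: 15.1
gripper_force: 58.6
```

Run:
```python
from look import *
T,p,d=look("w13"); print(T[:3,3])
W=cloud("wrist",d,T).reshape(-1,3); Q=((W-T[:3,3])@T[:3,:3]);rr=np.hypot(Q[:,0],Q[:,1])
k=(rr>11)&(rr<21)&(Q[:,2]>20)&(Q[:,2]<35)&(np.abs(Q[:,1])<18)&(Q[:,0]<0+30); print("disc top z in tool",k.sum(),np.percentile(Q[k,2],[10,25,50,75,90]))
k&=np.abs(Q[:,2]-np.median(Q[k,2]))<3;print(np.linalg.lstsq(np.c_[Q[k,:2],np.ones(k.sum())],Q[k,2],rcond=None)[0].round(3))
z=T[2,3]-27; print(dcirc(d,"wrist",T,T[:2,3],z,22.5,z-4,z+3,half=40))
print(rel((500.3,51.7)))
```

```text
[ 606.16369754 -330.34316305  153.06980593]
disc top z in tool 1657 [25.3882613  25.77510806 26.20223604 26.74025168 27.88220793]
[6.0000e-03 1.0000e-03 2.6139e+01]
(array([ 606.9, -331.1]), 430, 0.83)
[23.41648788 31.98622089  0.08208678]
```

play_rows:
  targets:
    - [1,23.5,32,0,0]
    - [1,23.5,32,0,0]
    - [1,23.5,32,0,0]
    - [1,23.5,32,0,0]
    - [1,23.5,32,0,0]
    - [1,23.5,32,0,0]
    - [1,23.5,32,0,0]
    - [1,23.5,32,0,0]
    - [1,23.5,32,0,0]
    - [1,23.5,32,0,0]

```text
clock: 28.2
eef_pos: [499.8, 53.0, 153.5]
tool_rot: [-3.141, -0.002, 2.783]
force: [0.6, -0.4, -0.7]
width: 14.7
gripper_force: 58.7
```

play_rows:
  targets:
    - [1,0,0,1,0]
    - [1,0,0,2,0]
    - [1,0,0,2.5,0]
    - [1,0,0,2.5,0]
    - [1,0,0,2.5,0]
    - [1,0,0,2.5,0]

```text
clock: 28.8
eef_pos: [500.9, 51.4, 129.4]
tool_rot: [3.141, 0.0, 2.779]
force: [0.1, 0.5, -0.6]
width: 15.0
gripper_force: 58.7
```

Run:
```python
from look import *
T,p,d=look("w14"); print(T[:3,3],rel((499.4,52.1),105.3))
z=T[2,3]-26.3
print("lid",dcirc(d,"wrist",T,T[:2,3],z,22.5,z-4,z+3,half=40),"adapter",dcirc(d,"wrist",T,(500,52.5),57,31,54,83),"insfl",dcirc(d,"wrist",T,(500,52.5),39,55,37.2,60))
```

```text
[500.91080398  51.39108987 129.43439741] [1.62937697e-01 3.87365651e-04 2.42381341e+00]
lid (array([501.7,  50.6]), 485, 0.94) adapter (array([500. ,  52.5]), 605, 0.67) insfl (array([500.5,  52.4]), 1169, 0.53)
```

play_rows:
  targets:
    - [1,0.15,0.03,0.8,0]
    - [1,0.15,0.03,1.3,0]
    - [1,0.15,0.03,1.3,0]
    - [1,0.15,0.03,1.3,0]
    - [1,0.15,0.03,1.3,0]

```text
clock: 29.35
eef_pos: [499.5, 52.5, 116.3]
tool_rot: [3.142, 0.0, 2.78]
force: [-1.0, 0.1, -0.6]
width: 14.5
gripper_force: 58.7
```

Run:
```python
from h import *
print(tool()[:3,3],rel((499.5,52.3),105.3))
```

```text
[499.4568877   52.47228701 116.32467002] [-0.01001575 -0.01465617  1.10246714]
```

play_rows:
  targets:
    - [1,0,0,0.3,0]
    - [1,0,0,0.5,0]
    - [1,0,0,0.7,0]
    - [1,0,0,0.8,0]
    - [1,0,0,0.9,0]
    - [1,0,0,1,0]
    - [1,0,0,1,0]
    - [1,0,0,1,0]

```text
clock: 30.15
eef_pos: [499.3, 52.5, 106.3]
tool_rot: [3.142, -0.0, 2.78]
force: [-0.6, -0.6, 0.6]
width: 14.9
gripper_force: 58.7
```

play_rows:
  targets:
    - [1,0,0,0.1,0]
    - [0.9,0,0,0.1,0]
    - [0.7,0,0,0.1,0]
    - [0.5,0,0,0,0]
    - [0.5,0,0,-1,0]
    - [0.4,0,0,-4,0]
    - [0.2,0,0,-7,0]
    - [0,0,0,-9,0]
    - [0,0,0,-9,0]
    - [0,0,0,-9,0]

```text
clock: 31.15
eef_pos: [499.4, 52.4, 196.8]
tool_rot: [3.141, 0.001, 2.78]
force: [0.2, -0.0, -0.1]
width: 85.6
gripper_force: 0.0
```

play_rows:
  targets:
    - [0,0,0,0,0]
    - [0,0,0,0,0]
    - [0,0,0,0,0]
    - [0,0,0,0,0]

```text
clock: 31.55
eef_pos: [499.0, 52.4, 195.7]
tool_rot: [-3.141, -0.001, 2.78]
force: [0.9, 0.6, 0.5]
width: 85.5
gripper_force: 0.0
```

Run:
```python
from look import *
T,p,d=look("w15"); print(T[:3,3])
c=(500.3,51.9)
print("lid",dcirc(d,"wrist",T,c,79,22.5,74,88,half=50),"adapter",dcirc(d,"wrist",T,c,57,31,54,83))
W=cloud("wrist",d,T).reshape(-1,3); r=np.hypot(*(W[:,:2]-c).T)
for n,a,b,e in [("lid disc",11,21,79),("knob",0,7,91),("insflange",37,52,39)]:
    P=W[(r>a)&(r<b)&(np.abs(W[:,2]-e)<5)]; print(n,e,len(P),np.median(P[:,2]),np.linalg.lstsq(np.c_[P[:,:2]-c,np.ones(len(P))],P[:,2],rcond=None)[0].round(4))
p2,_=ctrl.get_image("scene")
cv2.imwrite("pics/w15.png",np.hstack([p[80:320,160:480],cv2.resize(p2[130:270,240:420],(309,240))])[:,:,::-1])
```

```text
[499.0444911   52.41490962 195.72758771]
lid (array([500.4,  51.6]), 595, 0.27) adapter (array([500.4,  52.3]), 820, 0.61)
lid disc 79 1447 79.48006682326158 [-1.30000e-03 -4.00000e-04  7.94987e+01]
knob 91 257 91.49063450574062 [-1.10000e-02 -1.74000e-02  9.15417e+01]
insflange 39 4561 39.50553965066325 [-2.00000e-04  5.00000e-04  3.95114e+01]
```

View pics/w15.png

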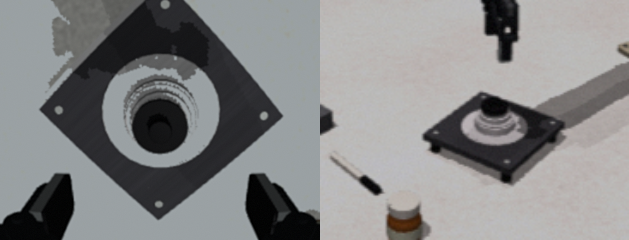

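The full stack shows on the black plate with the lid at crop (160,125). It is level (disc at 79.5 mm, expected 79) and the arm is clear.

```bash
python3 -c "
from cell import ctrl
print(ctrl.finish_job())"
```

```text
the job is handed in; nothing more can be done
None
```

I built up the black stage plate in order (insert, adapter, chamber, lid) and handed the job in at about 32 s; by the wrist camera each piece was seated and level, but no verdict came back.

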